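# Cover for the green control unit

## Robot

A 7-joint arm with a two-finger parallel gripper is mounted at the origin on the work surface. World frame = base frame: x ahead of the robot, y to its left, z up, the work surface at z = 0. Lengths are in m, angles in degrees, forces in N, time in s.
With the tool pointing down it reaches from about 0.425 to 0.975 m from the base axis. Payload 16.7 kg.
Tool frame: the origin (TCP) lies midway between the tips of the shut fingers; the grasp point (between the pads) lies 19 mm behind it; z points along the fingers, y is the direction in which the jaws open and shut (so a half turn about z gives the same grasp; the last joint's range is limited). The gripper opens to 85 mm and grips with 20 to 120 N. Pads are 22 mm wide; open, the fingers measure 114 mm over their backs; the gripper's body (76 mm by 85 mm) begins 54 mm behind the grasp point. The pads swing forward as they close: fully open they stand 13 mm farther back than shut.
Start: joints at [-82.993, 24.414, 4.234, 92.017, -1.954, 63.644, -3.845], TCP at [0.181, 0.65, 0.231] pointing down, gripper open.
Joint ranges: [-163.25, 163.25], [-28.42, 122.38], [-70.27, 78.77], [12.13, 141.07], [-58.53, 238.53], [9.26, 117.41], [-156.51, 156.51]. Speed limits (degrees/s): [108.29, 108.29, 136.94, 136.94, 172.46, 172.46, 172.46].

## Interface

Orientations are given as a 3x3 rotation matrix whose columns are the frame's x, y, z axes.
In Python, from bench import sensors, get_image, manip gives the robot as it stands.
- The arm moves only by the shell command python3 -m handwheel 'ROWS' [FORCE]. ROWS is JSON, a list that holds one entry, the list of rows, each a list of 7 numbers: the closure, from 0 (fully open) to 1 (shut), then the shift along the tool's x, y, z normalised to -1 to 1, where 1 is 0.03 m, then the turn, a rotation vector about the tool's x, y, z normalised to -1 to 1, where 1 is 0.08 rad. In form: [[[fingers, dx, dy, dz, ax, ay, az], ...]]. A call has 1 to 12 rows; each row shifts and turns the pose as measured when the row begins, along the tool's axes as they then stand; what a row does not reach is not made up. A row lasts 1/10 s, in which the tool goes at most 50 mm and 8.59 degrees, less where a joint would pass 70% of its speed; a pose out of reach is approached as far as the arm can. A call with a number of a shift or a turn outside -1 to 1 is refused whole. A call with a gripper value outside its range is refused whole. The fingers move at their own pace and stop on an object; FORCE is the grip in N (left out, the last holds). Time passes only in rows, so rows that do not move let the fingers close. It gives the time, the measured TCP pose, the force and the opening at its end, in the units of the state.
- sensors.read_state(): the state, without advancing time (a new reading comes with each control period).
- get_image(name): name is "scene" or "top" or "wrist"; returns a dict with "img" (480x640x3 uint8, blue, green, red), "range_z" (480x640 float32, m along the optical axis (not along the pixel's ray), 0 where there is no reading), "fov_y" (degrees; the focal length in pixels is half the picture's height over the tangent of half this angle, whatever the lens; pixels are square), "cx", "cy" (the principal point, pixels), "extrinsics" (4x4, takes a point from world to camera coordinates); the wrist camera has in their place "T_tool_cam" (4x4, takes a point from camera to tool coordinates, whose origin is the TCP and whose axes are the flange's). Camera axes: x right, y down, z forward; pixel columns grow to the right and rows downward; lengths in m; the calibration is good to about 2 mm. The wrist camera is an equidistant fisheye: a pixel r from the principal point sees the ray r / f radians off the axis. A picture is of the moment at which its call begins: read the wrist's pose just before it.
- manip.job_done(): hands the job in, once; it reports no verdict.
The state is a dict: "t": time; "joint_pos": joint angles; "joint_velocities": joint speeds; "effort": joint torques, N m; "ee_pos": TCP position; "eef_rot": TCP orientation; "force": force on the tool from outside, world axes, zero at the start; "wrist_torque": the same for the moment, N m; "width": opening from 0.0 (shut) to 1.0 (fully open).
Only numpy, scipy, OpenCV 4.12 (cv2) and the standard library are available. Lean on these libraries where they do the work, as an engineer would, in place of code of your own. Each camera call takes 0.05 s, during which the arm holds its last target. There are 200 camera calls.

## Task

Close the opened control unit that has the green circuit board: push the top plate of the rack out towards the rack's open front until it sticks out three to four centimetres past the front edge, then pinch the part that sticks out by its two long edges, carry it over and lay it gently (do not drop it) as a lid on the green unit, centred and lined up with it, and let go. Leave the unit with the red board where it stands.

Things in the scene. Friction and masses are not known exactly. Their poses are not given: they have to be found in the camera images.
- cover: bright aluminium plate 130 (x) x 56 (y) x 5 mm, 0.1 kg, top of two in the rack (under it a loose dark spare of the same size). Origin: centre of underside; z up. Starts with axes as the rack's, underside 50 mm over the table, centre 0 to 12 mm behind (+x of) the rack's. Slides freely along the rack; push its rear edge with shut fingertips 51-53 mm over the table. Tips if over 60 mm sticks out.
- rack: fixed blue block 140 (x) x 75 (y) x 45 mm; origin: centre of underside, z up. Open front: -x end, roughly to the robot; free space below and beside the plate there. Blue side rails 59 mm apart, tops 55 mm up (flush with the cover's top), run from x = -70 to +30 mm, so the cover's sides can't be gripped there. End stops, tops 48.5 mm up, hold only the spare plate.
- unit_green: opened unit with GREEN board: black open box 120 (x) x 44 (y) mm, rim 35 mm up, loose, 0.45 kg; origin: centre of underside; z up. A grey connector sticks out 16 mm at its +x end, top 22 mm up. The cover rests on the rim, reaching past the box 5 mm at each end and 6 mm at each side; either way round is right.
- unit_red: the same with a RED board, to be left alone; origin and axes as the green one. Rack and units stand side by side in any order, centres about 0.22 m apart, their x axes within 0.2 rad of the robot's x.
Not all that is in view belongs to the job. What is shaped like the unit_green but blue or yellow is not meant.

How it is judged:
By the outcome, as a careful person would: the job done as asked, in the order asked, and still so for the second after the job is handed in, with the robot touching nothing.
It also fails if it takes over 61 s, if anything falls off the work surface, if the arm or the gripper's body presses on something with over 40 N, if the wrist force passes 120 N, or if a joint passes its speed limit or range.

## Working session

There is one attempt and no reset: what is moved stays moved. The work goes in short steps, Python scripts to look and compute and a shell command to move; the robot and the scene stay as the last step left them, time stands still between calls to the robot, and variables do not carry over. Pictures are saved under pics/ and viewed, about 8 in all and at most 12, crops included, and the job is handed in when it is done.

```bash
mkdir -p pics; ls
cat > h.py <<'E'
import numpy as np, cv2
from bench import sensors, get_image, manip
def grab(name,save):
    s=sensors.read_state(); g=get_image(name); cv2.imwrite(f'pics/{save}.png',g['img'])
    np.savez(f'pics/{save}.npz',s_pos=s['ee_pos'],s_rot=s['eef_rot'],name=name,**{k:v for k,v in g.items()})
    return s,g
def load(save): return np.load(f'pics/{save}.npz')
def ray(d,u,v):
    """origin, direction(world, z_cam=1 scaled or unit), """
    f=240/np.tan(np.radians(float(d['fov_y']))/2)
    x,y=u-float(d['cx']),v-float(d['cy'])
    if str(d['name'])=='wrist':
        r=np.hypot(x,y); th=r/f
        c=np.array([np.sin(th)*x/max(r,1e-9),np.sin(th)*y/max(r,1e-9),np.cos(th)])
        T=np.eye(4);T[:3,:3]=np.array(d['s_rot']).reshape(3,3);T[:3,3]=d['s_pos']
        M=T@d['T_tool_cam']
    else:
        c=np.array([x/f,y/f,1.]); M=np.linalg.inv(d['extrinsics'])
    return M[:3,3],M[:3,:3]@c,c
def atz(d,u,v,z):
    o,r,_=ray(d,u,v); return o+r*(z-o[2])/r[2]
def depthpt(d,u,v):
    o,r,c=ray(d,u,v); z=float(np.median(d['range_z'][int(v)-1:int(v)+2,int(u)-1:int(u)+2])); return o+r*z/c[2]
def tri(obs):
    A=np.zeros((3,3));b=np.zeros(3)
    for d,u,v in obs:
        o,r,_=ray(d,u,v); r=r/np.linalg.norm(r);P=np.eye(3)-np.outer(r,r);A+=P;b+=P@o
    return np.linalg.solve(A,b)
E
python3 - <<'E'
from h import *
for n in ('top','scene'):
    s,g=grab(n,n+'0'); print(n,g['fov_y'],g['cx'],g['cy'],np.round(g['extrinsics'],3).tolist())
print({k:np.round(v,3).tolist() for k,v in s.items()})
E
```

```text
pics
top 47.583822246513165 315.9673071550225 242.21329795576838 [[-0.028, -1.0, -0.003, -0.036], [-0.985, 0.028, -0.172, 0.548], [0.172, -0.002, -0.985, 0.987], [0.0, 0.0, 0.0, 1.0]]
scene 43.96131627342235 322.00531155950773 252.2815377107748 [[0.647, 0.763, 0.007, -0.301], [0.638, -0.536, -0.553, -0.325], [-0.418, 0.361, -0.833, 1.262], [0.0, 0.0, 0.0, 1.0]]
{'t': 0.05, 'joint_pos': [-82.993, 24.449, 4.233, 92.054, -1.955, 63.645, -3.844], 'joint_velocities': [0.058, 0.046, -0.004, -0.154, -0.037, -0.045, 0.056], 'effort': [0.005, -95.247, 3.773, -46.491, 0.02, 0.007, 0.0], 'ee_pos': [0.181, 0.65, 0.231], 'eef_rot': [[-0.963, 0.269, -0.0], [0.269, 0.963, -0.001], [-0.0, -0.001, -1.0]], 'force': [0.12, -0.137, -0.756], 'wrist_torque': [-0.0, 0.032, -0.053], 'width': 1.002}
```

View pics/top0.png

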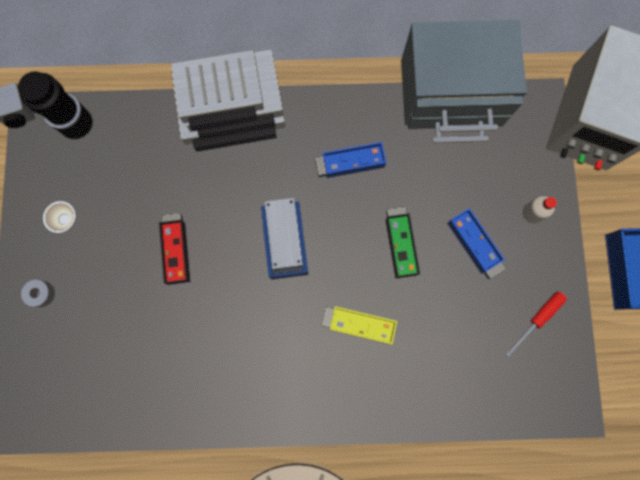

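View pics/scene0.png

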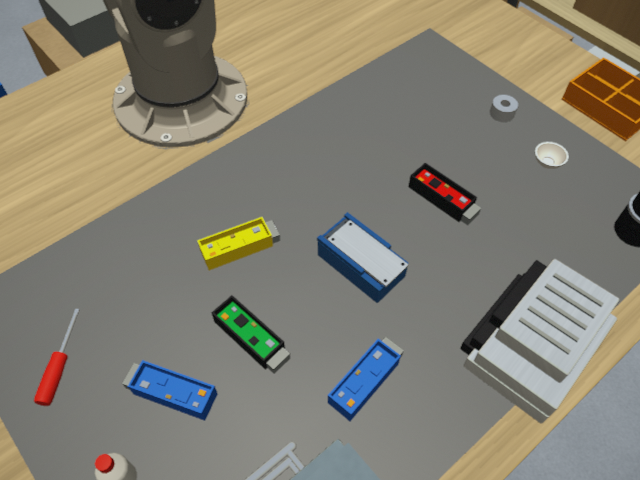

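The top view shows the rack with the bright plate at about (284,234), its front towards the bottom of the picture. The green unit is at (403,243) with its connector at the top (+x), and the red unit is at (173,251). The scene view has the plate at (367,252), green at (249,330) and red at (443,192).

Run:
```python
from h import *
t,s=load('top0'),load('scene0')
print('plate',tri([(t,284,234),(s,367,252)]),depthpt(t,284,234))
print('plate corners',[atz(t,u,v,.055).round(3).tolist() for u,v in((265,201),(295,199),(303,266),(272,270))])
print('green',tri([(t,403,243),(s,249,330)]),[atz(t,u,v,.035).round(3).tolist() for u,v in((387,211),(408,209),(419,274),(397,278))])
d=np.load('pics/top0.npz'); print(depthpt(t,403,243),depthpt(t,173,251))
from bench import get_image
s_,g=grab('wrist','w0'); print(g['fov_y'],g['cx'],g['cy'],np.round(g['T_tool_cam'],3).tolist())
```

```text
plate [0.56472556 0.01036813 0.05340011] [0.5632075  0.00849012 0.05437168]
plate corners [[0.628, 0.044, 0.055], [0.631, -0.014, 0.055], [0.501, -0.026, 0.055], [0.495, 0.032, 0.055]]
green [ 0.54420288 -0.21822984  0.03115479] [[0.607, -0.191, 0.035], [0.61, -0.232, 0.035], [0.482, -0.246, 0.035], [0.476, -0.204, 0.035]]
[ 0.54519663 -0.2210148   0.02120175] [0.54214045 0.22705764 0.02046372]
65.70646984690485 317.41255235171366 235.9237516895941 [[0.001, -0.953, -0.303, 0.077], [1.0, 0.001, -0.001, 0.001], [0.001, -0.303, 0.953, -0.142], [0.0, 0.0, 0.0, 1.0]]
```

```bash
python3 -m handwheel '[[[0,-0.65,-0.75,-0.1,0,0,-1],[0,-0.6,-0.8,-0.1,0,0,-1],[0,-0.55,-0.85,-0.1,0,0,-1],[0,-0.45,-0.9,-0.1,0,0,-1],[0,-0.4,-0.9,-0.1,0,0,-0.6],[0,-0.36,-0.93,0,0,0,0],[0,-0.36,-0.93,0,0,0,0],[0,-0.36,-0.93,0,0,0,0],[0,-0.36,-0.93,0,0,0,0],[0,-0.36,-0.93,0,0,0,0],[0,-0.36,-0.93,0,0,0,0],[0,-0.36,-0.93,0,0,0,0]]]'
```

```text
t: 1.35
ee_pos: [0.3464, 0.319, 0.2438]
eef_rot: [[-0.993, -0.118, -0.002], [-0.118, 0.993, -0.004], [0.003, -0.004, -1.0]]
force: [1.2, -0.5, -0.2]
width: 1.0
```

```bash
python3 -m handwheel '[[[1,-0.7,-1,0,0,0,0],[1,-0.7,-1,0,0,0,0],[1,-0.7,-1,0,0,0,0],[1,-0.5,-1,0,0,0,0],[1,-0.5,-1,0,0,0,0],[1,-0.4,-1,0,0,0,0],[1,-0.4,-1,0,0,0,0],[1,-0.4,-1,0,0,0,0],[1,-0.3,-1,0,0,0,0],[1,-0.2,-1,0,0,0,0],[1,-0.2,-1,0,0,0,0],[1,-0.2,-1,0,0,0,0]]]'
python3 -m handwheel '[[[1,0,-0.5,0,0,0,0],[1,0,0,0,0,0,0],[1,0,0,0,0,0,0]]]'
python3 - <<'E'
from h import *
grab('wrist','w1')
E
```

```text
t: 2.55
ee_pos: [0.5497, -0.0354, 0.2445]
eef_rot: [[-0.993, -0.12, -0.002], [-0.12, 0.993, -0.004], [0.003, -0.003, -1.0]]
force: [0.3, -0.1, 0.1]
width: 0.002
t: 2.85
ee_pos: [0.5517, -0.0552, 0.2442]
eef_rot: [[-0.993, -0.114, -0.003], [-0.114, 0.993, -0.005], [0.003, -0.005, -1.0]]
force: [0.3, 0.5, -0.1]
width: 0.004
```

View pics/w1.png

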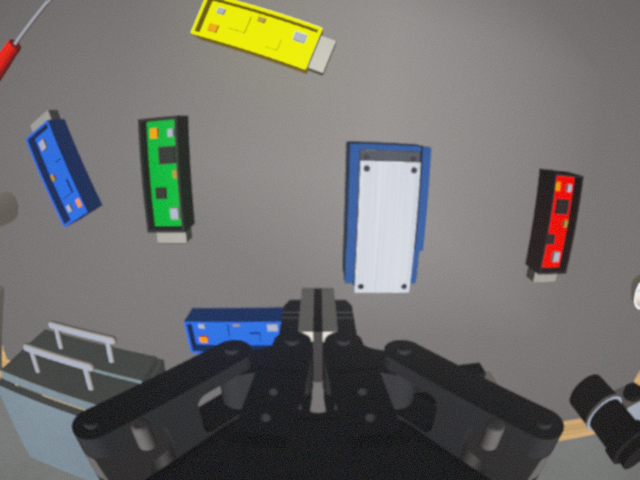

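The wrist view, with up towards the robot, shows the plate at (361,160), (421,161), (410,293) and (355,291), and the rack front near v=142. The green rim is around (139..190, 116..230).

Run:
```python
from h import *
i=cv2.imread('pics/w1.png')
a=cv2.resize(i[135:300,335:440],None,fx=3.6,fy=3.6,interpolation=cv2.INTER_CUBIC)
b=cv2.resize(i[105:250,130:200],None,fx=4,fy=4,interpolation=cv2.INTER_CUBIC)
b=cv2.copyMakeBorder(b,0,a.shape[0]-b.shape[0],10,0,0)
o=np.hstack([a,b]);print(a.shape,b.shape);cv2.imwrite('pics/c1.png',o)
```

```text
(594, 378, 3) (594, 290, 3)
```

View pics/c1.png

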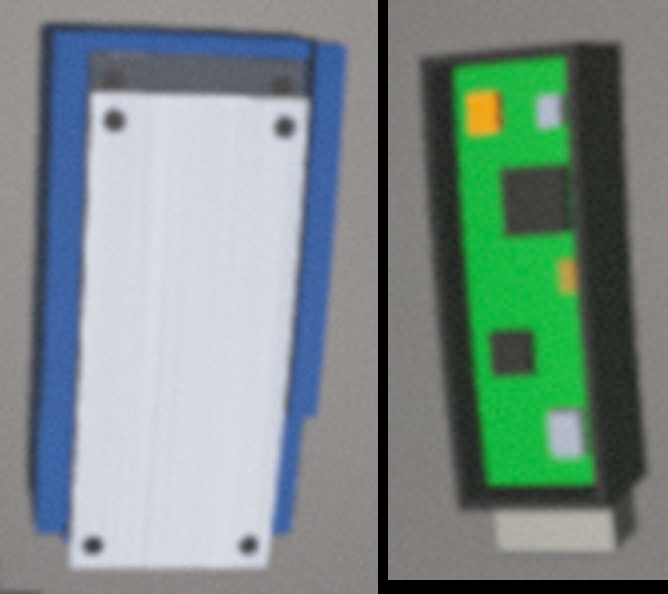

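The crop gives plate corners at full-picture (360.3,160.8), (421.1,162.5), (409.4,292.5) and (354.4,292.5), and the rail front at v≈144–147. The green rim corners are at about (138,119), (178,116), (185,230) and (148,232).

```bash
cat >> h.py <<'E'
def rect(P):
    P=np.array(P)[:,:2]; c=P.mean(0); a=(P[2]+P[3]-P[0]-P[1])/2; b=(P[1]+P[2]-P[0]-P[3])/2
    return c.round(4).tolist(),'L',np.linalg.norm(a).round(4),'yaw',np.degrees(np.arctan2(a[1],a[0])).round(2),'W',np.linalg.norm(b).round(4)
E
python3 - <<'E'
from h import *
w,t=load('w1'),load('top0')
pl=[(360.3,160.8),(421.1,162.5),(409.4,292.5),(354.4,292.5)]
P=[atz(w,u,v,.055) for u,v in pl];print(np.round(P,4).tolist(),rect(P))
print('rail front',[atz(w,335+u/3.6,135+v/3.6,.055).round(4).tolist() for u,v in((57,31),(88,32),(312,40),(340,44))])
G=[atz(w,u,v,.035) for u,v in((138,119.25),(178,116),(185,230),(148,232))];print(np.round(G,4).tolist(),rect(G))
T=[(265,201),(295,199),(303,267),(272,270)]
print('heights plate', [tri([(w,*a),(t,*b)]).round(4).tolist() for a,b in zip(pl,[T[3],T[2],T[1],T[0]])])
print(depthpt(w,385,230),depthpt(w,390,200))
# fit plate pts from depth in wrist
mask=(w['range_z']>0)
for (u,v) in ((160,130),(143,180),(150,230),(386,145),(351,200)): print(u,v,depthpt(w,u,v).round(4))
E
```

```text
[[0.5045, -0.0227, 0.055], [0.4981, 0.0332, 0.055], [0.6276, 0.0464, 0.055], [0.6331, -0.0095, 0.055]] ([0.5658, 0.0119], 'L', np.float64(0.1297), 'yaw', np.float64(5.83), 'W', np.float64(0.0563))
rail front [[0.4903, -0.0331, 0.055], [0.4895, -0.0255, 0.055], [0.4831, 0.0314, 0.055], [0.4829, 0.0389, 0.055]]
[[0.4836, -0.246, 0.035], [0.4791, -0.2012, 0.035], [0.5946, -0.1886, 0.035], [0.6017, -0.2319, 0.035]] ([0.5397, -0.2169], 'L', np.float64(0.1176), 'yaw', np.float64(6.52), 'W', np.float64(0.0444))
heights plate [[0.5901, 0.0904, -0.7937], [0.4778, -0.0296, 0.2666], [0.5785, -0.0091, 0.1969], [0.6485, 0.0232, 0.0066]]
[0.56597882 0.00990391 0.05399647] [0.53680487 0.00981988 0.05435066]
160 130 [ 0.4945 -0.2262  0.021 ]
143 180 [ 0.5461 -0.2377  0.0347]
150 230 [ 0.5994 -0.2297  0.0343]
386 145 [ 4.874e-01 -2.000e-04  4.740e-02]
351 200 [ 0.5413 -0.0262  0.0546]
```

```bash
python3 -m handwheel '[[[1,-0.78,0.43,0.5,0,0,0.14],[1,-0.78,0.43,0.5,0,0,0],[1,-0.78,0.43,0.5,0,0,0],[1,-0.78,0.43,0.5,0,0,0],[1,-0.78,0.43,0.5,0,0,0],[1,0,0,0.5,0,0,0],[1,0,0,0,0,0,0]]]'
```

```text
t: 3.6
ee_pos: [0.6635, 0.0345, 0.1504]
eef_rot: [[-0.994, -0.112, -0.002], [-0.112, 0.994, -0.0], [0.002, 0.0, -1.0]]
force: [-0.6, -1.0, -0.5]
width: -0.002
```

```bash
python3 -m handwheel '[[[1,0,-0.42,0.5,0,0,0.1],[1,0,0,0.9,0,0,0],[1,0,0,0.9,0,0,0],[1,0,0,0.6,0,0,0],[1,0,0,0.2,0,0,0],[1,0,0,0,0,0,0]]]'
```

```text
t: 4.2
ee_pos: [0.6636, 0.0182, 0.0567]
eef_rot: [[-0.995, -0.101, 0.001], [-0.101, 0.995, 0.0], [-0.001, 0.0, -1.0]]
force: [-0.5, 0.6, -0.3]
width: -0.004
```

```bash
python3 -m handwheel '[[[1,0,0.13,0.15,0,0,0],[1,0,0,0,0,0,0],[1,0,0,0,0,0,0]]]'; python3 -m handwheel '[[[1,0.3,0,0,0,0,0],[1,0.3,0,0,0,0,0],[1,0,0,0,0,0,0]]]'
```

```text
t: 4.5
ee_pos: [0.6642, 0.0218, 0.0546]
eef_rot: [[-0.995, -0.1, 0.004], [-0.1, 0.995, 0.001], [-0.004, 0.0, -1.0]]
force: [-0.1, 0.2, 1.0]
width: -0.001
t: 4.8
ee_pos: [0.6451, 0.0199, 0.0556]
eef_rot: [[-0.995, -0.101, 0.005], [-0.101, 0.995, 0.001], [-0.005, 0.0, -1.0]]
force: [1.0, -0.5, -0.2]
width: -0.001
```

```bash
python3 -m handwheel '[[[1,-0.2,0.03,0.15,0,0.05,0],[1,0,0,0.05,0,0,0],[1,0,0,0,0,0,0]]]'
```

```text
t: 5.1
ee_pos: [0.6517, 0.0219, 0.0497]
eef_rot: [[-0.995, -0.101, 0.002], [-0.101, 0.995, 0.001], [-0.002, 0.001, -1.0]]
force: [-1.2, -0.3, 0.3]
width: 0.003
```

```bash
python3 -m handwheel '[[[1,0,0,-0.07,0,0,0],[1,0,0,0,0,0,0],[1,0,0,0,0,0,0]]]';python3 -m handwheel '[[[1,0,0,0,0,0,0]]]'
```

```text
t: 5.4
ee_pos: [0.6519, 0.0218, 0.0516]
eef_rot: [[-0.995, -0.101, 0.002], [-0.101, 0.995, 0.001], [-0.002, 0.001, -1.0]]
force: [-0.5, 0.2, 0.3]
width: 0.0
t: 5.5
ee_pos: [0.6519, 0.0217, 0.0516]
eef_rot: [[-0.995, -0.101, 0.002], [-0.101, 0.995, 0.001], [-0.002, 0.0, -1.0]]
force: [-0.4, 0.3, 0.2]
width: 0.001
```

```bash
python3 -m handwheel '[[[1,0.2,0,0,0,0,0],[1,0.2,0,0.01,0,0,0],[1,0.2,0,0.01,0,0,0],[1,0.2,0,0.01,0,0,0],[1,0,0,0,0,0,0]]]'
```

```text
t: 6.0
ee_pos: [0.6256, 0.019, 0.0508]
eef_rot: [[-0.995, -0.101, 0.002], [-0.101, 0.995, 0.001], [-0.002, 0.001, -1.0]]
force: [-0.9, 0.3, 1.1]
width: 0.0
```

```bash
python3 -m handwheel '[[[1,0.2,0,-0.05,0,0,0],[1,0.2,0,0,0,0,0],[1,0.2,0,0,0,0,0],[1,0.1,0,0,0,0,0],[1,0,0,0,0,0,0]]]'
python3 - <<'E'
from h import *
grab('wrist','w2')
i=cv2.imread('pics/w2.png')
cv2.imwrite('pics/c2.png',cv2.resize(i[60:360,200:440],None,fx=2,fy=2,interpolation=cv2.INTER_CUBIC))
E
```

```text
t: 6.5
ee_pos: [0.6028, 0.0167, 0.0526]
eef_rot: [[-0.995, -0.101, 0.002], [-0.101, 0.995, 0.001], [-0.002, 0.001, -1.0]]
force: [0.4, -0.3, -0.0]
width: -0.003
```

View pics/c2.png

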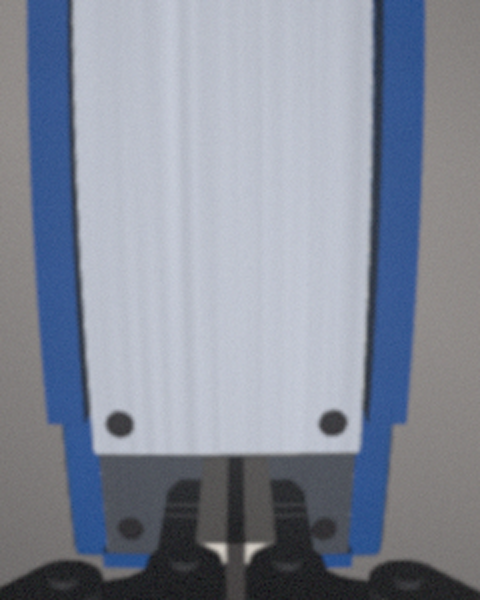

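The crop shows the plate's rear edge at crop v=454 (corners (93,454) and (360,454)), with the rail ends (rack x=+30) at v≈423. The plate is straight and touches the tips.

Run:
```python
from h import *
w=load('w2'); f=lambda u,v:atz(w,200+u/2,60+v/2,.055)
a=np.array([.9947,.103,0])
for p in ((93,454),(360,454),(227,454),(67,423),(388,422)): q=f(*p);print(q.round(4),'along',(q@a).round(4))
print('tcp along',w['s_pos']@a)
```

```text
[ 0.5955 -0.0136  0.055 ] along 0.5909
[0.5898 0.0421 0.055 ] along 0.591
[0.5924 0.0144 0.055 ] along 0.5907
[ 0.589  -0.0193  0.055 ] along 0.5839
[0.582  0.0468 0.055 ] along 0.5838
tcp along 0.6013246243345158
```

```bash
python3 -m handwheel '[[[1,0.15,0,0.01,0,0,0],[1,0.15,0,0,0,0,0],[1,0.1,0,0,0,0,0],[1,0,0,0,0,0,0],[1,0,0,0,0,0,0]]]'
```

```text
t: 7.05
ee_pos: [0.5909, 0.0155, 0.0525]
eef_rot: [[-0.995, -0.101, 0.004], [-0.101, 0.995, 0.001], [-0.004, 0.001, -1.0]]
force: [1.3, -0.2, 1.5]
width: 0.002
```

```bash
python3 -m handwheel '[[[1,-0.4,0,0,0,0,0],[1,0,0,-0.6,0,0,0],[1,0,0,-1,0,0,0],[1,0.2,0,-1,0,0,0],[0,0.9,0,-0.2,0,0,0],[0,0.9,0,0,0,0,0],[0,0.9,0,0,0,0,0],[0,0.9,0,0,0,0,0],[0,0.6,0,0,0,0,0],[0,0,0,0,0,0,0],[0,0,0,0,0,0,0]]]'
python3 - <<'E'
from h import *
s,_=grab('wrist','w3'); print(s['ee_pos'],s['eef_rot'])
E
```

```text
t: 8.15
ee_pos: [0.4754, 0.0039, 0.1398]
eef_rot: [[-0.995, -0.102, 0.004], [-0.102, 0.995, -0.001], [-0.004, -0.001, -1.0]]
force: [0.4, -0.2, 0.8]
width: 0.997
[0.47538384 0.00388333 0.1398299 ] [[-9.94823720e-01 -1.01525703e-01  4.27759031e-03]
 [-1.01529726e-01  9.94832235e-01 -7.33494111e-04]
 [-4.18101622e-03 -1.16399991e-03 -9.99990582e-01]]
```

View pics/w3.png

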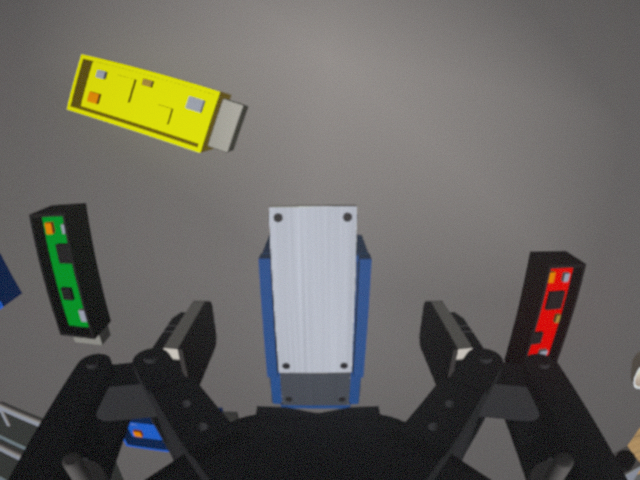

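The plate sticks out past the rack. Its front corners are at (269,207) and (356,206), its rear corners at (276,374) and (353,374), and the rail front tops at v≈257.

Run:
```python
from h import *
w=load('w3'); a=np.array([.9947,.103,0])
P=[atz(w,*p,.055) for p in ((269,207),(356,206),(353,374),(276,374))]
print(np.round(P,4).tolist(),rect(P),[round(p@a,4) for p in P])
for p in ((261,257),(370,257)): q=atz(w,*p,.055); print(q.round(4),(q@a).round(4))
print(depthpt(w,310,290),depthpt(w,312,230))
G=[atz(w,u,v,.035) for u,v in((30,214),(64,205),(86,331),(57,333))];print(np.round(G,4).tolist(),rect(G))
```

```text
[[0.4547, -0.0287, 0.055], [0.4485, 0.0257, 0.055], [0.579, 0.0423, 0.055], [0.5853, -0.0168, 0.055]] ([0.5168, 0.0057], 'L', np.float64(0.1313), 'yaw', np.float64(6.23), 'W', np.float64(0.0571)) [np.float64(0.4493), np.float64(0.4487), np.float64(0.5802), np.float64(0.5804)]
[ 0.4889 -0.0318  0.055 ] 0.483
[0.4815 0.0395 0.055 ] 0.483
[0.50955281 0.00256741 0.05459022] [ 4.67174086e-01 -2.03931805e-04  5.43770467e-02]
[[0.4827, -0.2443, 0.035], [0.4719, -0.202, 0.035], [0.5898, -0.1974, 0.035], [0.6009, -0.2362, 0.035]] ([0.5363, -0.22], 'L', np.float64(0.1183), 'yaw', np.float64(3.09), 'W', np.float64(0.042))
```

```bash
python3 -m handwheel '[[[0,0.24,-0.07,0.5,0,0,-0.05],[0,0,0,0.9,0,0,0],[0,0,0,0.9,0,0,0],[0,0,0,0.7,0,0,0],[0,0,0,0.4,0,0,0],[0,0,0,0.1,0,0,0],[0,0,0,0,0,0,0]]]'
```

```text
t: 8.9
ee_pos: [0.4772, 0.0014, 0.0314]
eef_rot: [[-0.994, -0.106, 0.009], [-0.106, 0.994, -0.002], [-0.008, -0.003, -1.0]]
force: [0.3, -0.6, 0.6]
width: 0.999
```

```bash
python3 -m handwheel '[[[0,0.25,0,0.03,0,0.1,0],[0,0.04,0,0,0,0,0],[0,0,0,0,0,0,0],[0,0,0,0,0,0,0]]]'
```

```text
t: 9.3
ee_pos: [0.4694, 0.0007, 0.0327]
eef_rot: [[-0.994, -0.106, 0.003], [-0.106, 0.994, -0.002], [-0.003, -0.002, -1.0]]
force: [0.2, 0.0, -0.1]
width: 1.003
```

```bash
python3 -m handwheel '[[[0,0,0,0.1,0,0.02,0],[0,0,0,0,0,0,0],[0.3,0,0,0,0,0,0],[1,0,0,0,0,0,0],[1,0,0,0,0,0,0],[1,0,0,0,0,0,0],[1,0,0,0,0,0,0],[1,0,0,0,0,0,0]]]' 70
```

```text
t: 10.1
ee_pos: [0.47, 0.001, 0.0305]
eef_rot: [[-0.994, -0.106, 0.003], [-0.106, 0.994, -0.001], [-0.003, -0.001, -1.0]]
force: [-1.3, 0.1, 3.3]
width: 0.632
```

```bash
python3 -m handwheel '[[[1,0,0,-0.15,0,0,0],[1,0,0,-0.3,0,0,0],[1,0,0,-0.3,0,0,0],[1,0,0,-0.5,0,0,0],[1,0,0,-0.8,0,0,0],[1,0,0,-0.8,0,0,0],[1,0,0,0,0,0,0]]]'
python3 - <<'E'
from h import *
grab('wrist','w4');grab('scene','s4')
a=cv2.imread('pics/w4.png')[60:420,170:470];b=cv2.imread('pics/s4.png')[80:440,130:570]
cv2.imwrite('pics/c4.png',np.hstack([a,b]))
E
```

```text
t: 10.8
ee_pos: [0.4694, 0.0004, 0.1221]
eef_rot: [[-0.994, -0.105, 0.002], [-0.105, 0.994, -0.002], [-0.002, -0.002, -1.0]]
force: [-0.4, 0.8, -0.8]
width: 0.636
```

View pics/c4.png

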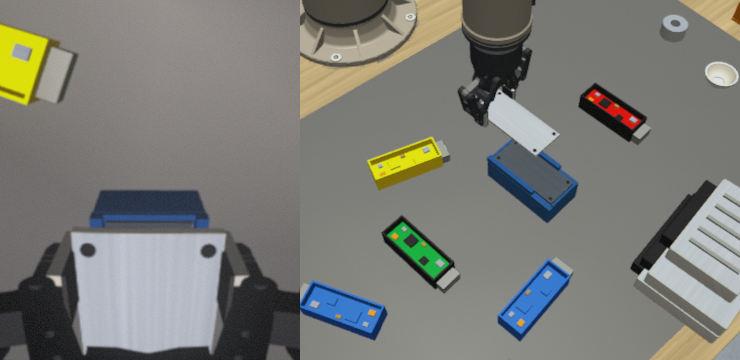

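The plate is held by its front end and level-looking, with front corners at about (242,293) and (395,289), and the spare stays in the rack. I'll fit the plate's plane from depth and use that for the pose in the tool.

Run:
```python
from h import *
w=load('w4');s=load('s4')
P=np.array([depthpt(w,u,v) for u in range(262,376,8) for v in range(305,395,5)])
A=np.c_[P[:,:2],np.ones(len(P))];c=np.linalg.lstsq(A,P[:,2],rcond=None)[0];print('slope x,y',c[:2],'resid',np.std(A@c-P[:,2]),'n',len(P),'z at .47,0',c@[.47,0,1])
print('front',[atz(w,u,v,c@[.455,0,1]).round(4).tolist() for u,v in((242,293),(395,289))], w['s_pos'])
# scene: plate depth
g=s['img'];m=(g.min(2)>150);m[:170]=0;m[235:]=0;m[:,:310]=0;m[:,395:]=0
m=m[:,:]&True;v,u=np.nonzero(cv2.erode(((m).astype(np.uint8)),np.ones((5,5))))
Q=np.array([depthpt(s,a,b) for a,b in zip(u,v)]);Q=Q[Q[:,2]>.1];A=np.c_[Q[:,:2],np.ones(len(Q))];c2=np.linalg.lstsq(A,Q[:,2],rcond=None)[0];print(len(Q),c2,c2@[.47,0,1],Q.min(0),Q.max(0))
mm=m.astype(np.uint8);R=np.array([depthpt(s,a,b) for a,b in zip(*np.nonzero(mm)[::-1])]);R=R[R[:,2]>.1][:,:2].astype(np.float32);print(cv2.minAreaRect(R))
```

```text
slope x,y [-0.00719361 -0.00083979] resid 0.00021400160588733467 n 270 z at .47,0 0.14581411468969724
front [[0.4541, -0.028, 0.1459], [0.4467, 0.0263, 0.1459]] [4.69367812e-01 4.14898083e-04 1.22077329e-01]
1579 [-0.00764037 -0.00037172  0.14824206] 0.14465108978565075 [ 0.45987157 -0.01892086  0.14231969] [0.57560871 0.03454782 0.14607829]
((0.5154314041137695, 0.009097661823034286), (0.1282588243484497, 0.06105237826704979), 6.425884246826172)
```

```bash
cat > fit.py <<'E'
from h import *
from scipy.optimize import minimize
def proj(d,X):
    f=240/np.tan(np.radians(float(d['fov_y']))/2)
    if str(d['name'])=='wrist':
        T=np.eye(4);T[:3,:3]=np.array(d['s_rot']).reshape(3,3);T[:3,3]=d['s_pos']; E=np.linalg.inv(T@d['T_tool_cam'])
    else: E=d['extrinsics']
    c=X@E[:3,:3].T+E[:3,3]; 
    if str(d['name'])=='wrist':
        r=np.hypot(c[:,0],c[:,1]);th=np.arctan2(r,c[:,2]);k=f*th/r
    else: k=f/c[:,2]
    return c[:,:2]*k[:,None]+[float(d['cx']),float(d['cy'])]
def box(p,L,W,z0,z1):
    c,s=np.cos(p[2]),np.sin(p[2])
    t=np.linspace(-.5,.5,7);e=[(a*L,b*W) for a in t for b in (-.5,.5)]
    return np.array([[p[0]+c*x-s*y,p[1]+s*x+c*y,z] for x,y in e for z in (z0,z1)])
def fit(d,mask,p0,L,W,z0,z1):
    m=cv2.GaussianBlur(mask.astype(np.float32),(0,0),1.5)
    def cost(q):
        p=np.array(p0)+np.array(q)*[.01,.01,.05]
        h=cv2.convexHull(proj(d,box(p,L,W,z0,z1)).astype(np.float32))
        r=np.zeros(m.shape,np.uint8);cv2.fillConvexPoly(r,np.round(h*16).astype(np.int32),255,cv2.LINE_AA,4)
        return ((cv2.GaussianBlur(r.astype(np.float32)/255,(0,0),1.5)-m)**2).sum()
    o=minimize(cost,[0,0,0],method='Nelder-Mead',options=dict(initial_simplex=[[0,0,0],[.8,0,0],[0,.8,0],[0,0,.8]],xatol=.005,fatol=.01))
    p=np.array(p0)+o.x*[.01,.01,.05];return p[0].round(4),p[1].round(4),np.degrees(p[2]).round(2),round(o.fun,1),mask.sum()
def gmask(d,p0):
    g=d['img'].astype(int);m=(g.max(2)<62)|((g[...,1]-g[...,2]>50)&(g[...,1]-g[...,0]>50))
    roi=np.zeros(m.shape,np.uint8);cv2.fillConvexPoly(roi,cv2.convexHull(proj(d,box(p0,.132,.058,0,.036)).astype(np.int32)),1)
    m=(m&(roi>0)).astype(np.uint8);m=cv2.morphologyEx(m,cv2.MORPH_CLOSE,np.ones((9,9)));return m
E
python3 - <<'E'
from fit import *
p0=[.54,-.218,.105]
for n in ('w1','w3','top0','scene0','s4'):
    d=load(n);m=gmask(d,p0);print(n,fit(d,m,p0,.12,.044,0,.035))
    if n in('w1','scene0'):
        c=proj(d,np.array([[.54,-.218,.02]]))[0].astype(int);o=d['img'].copy();cs=cv2.findContours(m,0,1)[0];cv2.drawContours(o,cs,-1,(255,0,255),1)
        cv2.imwrite(f'pics/m_{n}.png',cv2.resize(o[c[1]-75:c[1]+75,c[0]-60:c[0]+60],None,fx=3,fy=3))
a=cv2.imread('pics/m_w1.png');b=cv2.imread('pics/m_scene0.png');cv2.imwrite('pics/m.png',np.hstack([a,b]))
E
```

```text
w1 (np.float64(0.541), np.float64(-0.2185), np.float64(6.48), np.float64(438.7), np.uint64(5098))
w3 (np.float64(0.5412), np.float64(-0.2188), np.float64(6.97), np.float64(369.0), np.uint64(7128))
top0 (np.float64(0.5405), np.float64(-0.2186), np.float64(6.23), np.float64(83.9), np.uint64(1453))
scene0 (np.float64(0.538), np.float64(-0.2171), np.float64(5.93), np.float64(122.7), np.uint64(2337))
s4 (np.float64(0.5368), np.float64(-0.2171), np.float64(5.72), np.float64(130.8), np.uint64(2306))
```

View pics/m.png

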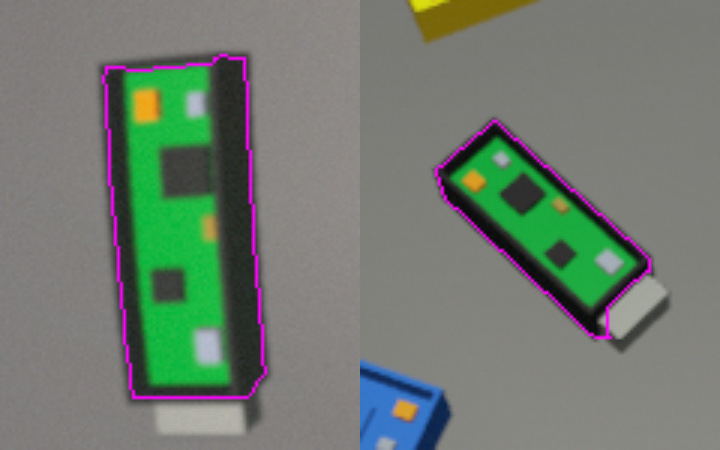

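Both mask outlines follow the box, and the views agree to within about 3 mm. Next I'll fit the held plate the same way.

Run:
```python
from fit import *
d=load('s4');g=d['img'];p0=[.5155,.007,.108]
roi=np.zeros(g.shape[:2],np.uint8);cv2.fillConvexPoly(roi,cv2.convexHull(proj(d,box(p0,.15,.075,.141,.146)).astype(np.int32)),1)
m=((g.min(2)>140)&(roi>0)).astype(np.uint8);m=cv2.morphologyEx(m,cv2.MORPH_CLOSE,np.ones((5,5)))
print(fit(d,m,p0,.13,.056,.1405,.1455))
o=d['img'].copy();cv2.drawContours(o,cv2.findContours(m,0,1)[0],-1,(255,0,255),1);cv2.imwrite('pics/m4.png',cv2.resize(o[160:240,300:400],None,fx=5,fy=5))
for u,v in ((242,293),(395,289)):pass
w=load('w4');print([proj(w,box([.515,.0061,.108],.13,.056,.1455,.1456))[i].round(1).tolist() for i in(0,2)])
```

```text
(np.float64(0.5155), np.float64(0.0083), np.float64(4.47), np.float64(216.3), np.uint64(2203))
[[240.2, 290.5], [396.0, 290.4]]
```

View pics/m4.png

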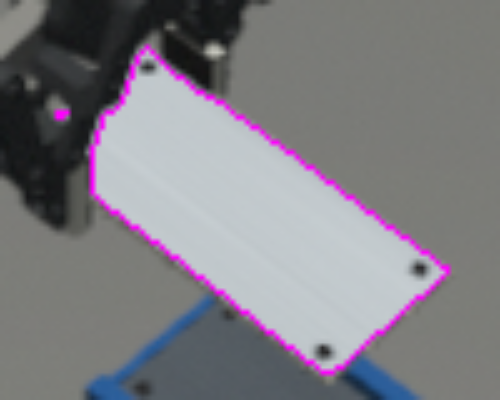

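```bash
python3 -m handwheel '[[[1,0,-0.4,0,0,0,-0.05],[1,0,-0.8,0,0,0,0],[1,0,-0.8,0,0,0,0],[1,0,-0.8,0,0,0,0],[1,0,-0.8,0,0,0,0],[1,0,-0.8,0,0,0,0],[1,0,-0.8,0,0,0,0],[1,0,-0.8,0,0,0,0],[1,0,-0.8,0,0,0,0],[1,0,-0.4,0,0,0,0],[1,0,0,0,0,0,0],[1,0,0,0,0,0,0]]]'
```

```text
t: 12.1
ee_pos: [0.487, -0.2199, 0.1112]
eef_rot: [[-0.993, -0.113, -0.015], [-0.113, 0.994, -0.002], [0.015, -0.0, -1.0]]
force: [-0.6, -0.3, -1.5]
width: 0.631
```

```bash
python3 -m handwheel '[[[1,-0.24,-0.15,0.3,0,-0.17,0],[1,0,0,0.4,0,0,0],[1,0,0,0.4,0,0,0],[1,0,0,0.3,0,0,0],[1,0,0,0,0,0,0],[1,0,0,0,0,0,0]]]'
```

```text
t: 12.7
ee_pos: [0.4947, -0.2196, 0.0637]
eef_rot: [[-0.993, -0.118, -0.003], [-0.118, 0.993, 0.002], [0.003, 0.002, -1.0]]
force: [0.5, -0.3, -0.4]
width: 0.635
```

```bash
python3 -m handwheel '[[[1,0,-0.13,0.3,0.02,-0.03,0.08],[1,0,0,0.4,0,0,0],[1,0,0,0.3,0,0,0],[1,0,0,0,0,0,0],[1,0,0,0,0,0,0]]]'
python3 - <<'E'
from h import *
grab('scene','s5');grab('wrist','w5')
b=cv2.imread('pics/s5.png')[250:400,170:320];a=cv2.imread('pics/w5.png')[100:400,120:520]
cv2.imwrite('pics/c5.png',np.hstack([cv2.resize(b,(400,400),interpolation=cv2.INTER_CUBIC),cv2.resize(a,(400,300))[:].copy() if 0 else cv2.copyMakeBorder(cv2.resize(a,(400,300)),0,100,0,0,0)]))
E
```

```text
t: 13.2
ee_pos: [0.4953, -0.2239, 0.0313]
eef_rot: [[-0.994, -0.111, 0.0], [-0.111, 0.994, -0.0], [-0.0, -0.0, -1.0]]
force: [-0.0, -0.3, -0.9]
width: 0.632
```

View pics/c5.png

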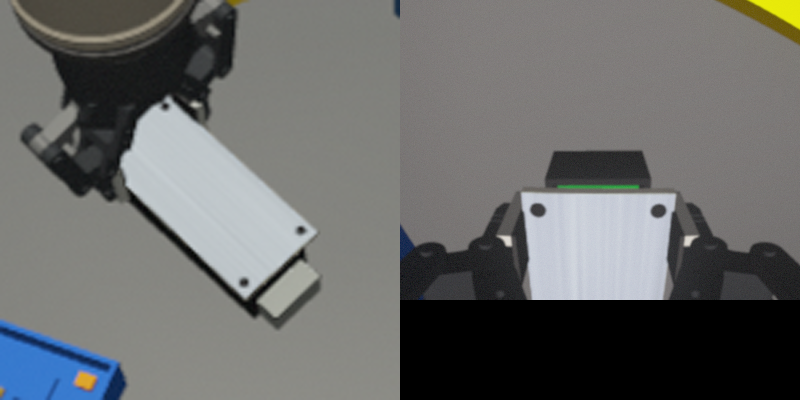

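The wrist view shows the rim front at crop (548..650, 182–185) and the plate front at (518..680, 190). Both are centred at u≈599, so they line up laterally.

Run:
```python
from h import *
w=load('w5');a=np.array([.9938,.1115,0]);n=np.array([-.1115,.9938,0])
for z,pts in((.035,((268,282),(250+120,282),(268,284),(370,284))),(.0555,((238,290),(400,293)))):
    for p in pts: q=atz(w,*p,z);print(z,p,q.round(4),'along',(q@a).round(4),'perp',(q@n).round(4))
i=cv2.imread('pics/w5.png')[245:305,230:410];cv2.imwrite('pics/c6.png',cv2.resize(i,None,fx=4.4,fy=4.4,interpolation=cv2.INTER_CUBIC))
```

```text
0.035 (268, 282) [ 0.4842 -0.2452  0.035 ] along 0.4539 perp -0.2977
0.035 (370, 282) [ 0.4796 -0.2035  0.035 ] along 0.4539 perp -0.2557
0.035 (268, 284) [ 0.4852 -0.2451  0.035 ] along 0.4548 perp -0.2977
0.035 (370, 284) [ 0.4805 -0.2033  0.035 ] along 0.4548 perp -0.2556
0.0555 (238, 290) [ 0.4791 -0.2539  0.0555] along 0.4478 perp -0.3057
0.0555 (400, 293) [ 0.4738 -0.1961  0.0555] along 0.449 perp -0.2477
```

View pics/c6.png

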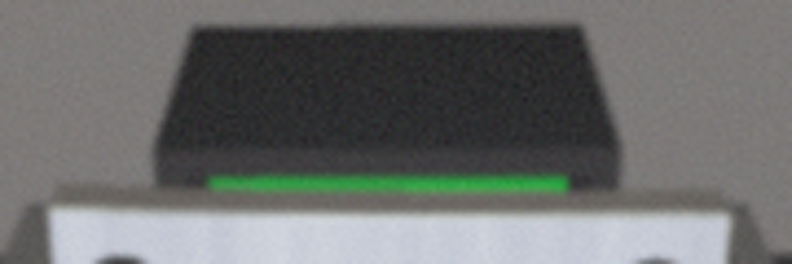

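The rim's front edge is at full v≈278 and the plate's at v≈292, so the plate needs about 1.8 mm more towards the robot. Lateral alignment is good.

```bash
python3 -m handwheel '[[[1,0.06,0,0.15,0,0,-0.04],[1,0,0,0.15,0,0,0],[1,0,0,0.1,0,0,0],[1,0,0,0,0,0,0],[1,0,0,0,0,0,0]]]'
```

```text
t: 13.8
ee_pos: [0.494, -0.2241, 0.0192]
eef_rot: [[-0.993, -0.115, 0.002], [-0.115, 0.993, -0.0], [-0.002, -0.0, -1.0]]
force: [-0.4, 0.7, -0.9]
width: 0.633
```

```bash
python3 -m handwheel '[[[1,0.01,0,0.06,0,0.02,0],[1,0,0,0,0,0,0],[1,0,0,0,0,0,0]]]'; python3 -m handwheel '[[[1,0,0,0.04,0,0,0],[1,0,0,0,0,0,0],[1,0,0,0,0,0,0]]]'
```

```text
t: 14.1
ee_pos: [0.4939, -0.2242, 0.0175]
eef_rot: [[-0.993, -0.114, 0.001], [-0.114, 0.993, -0.001], [-0.0, -0.001, -1.0]]
force: [0.3, 0.9, -1.4]
width: 0.636
t: 14.4
ee_pos: [0.494, -0.2242, 0.0163]
eef_rot: [[-0.993, -0.115, 0.001], [-0.115, 0.993, -0.001], [-0.001, -0.001, -1.0]]
force: [0.0, -0.6, -0.1]
width: 0.634
```

```bash
python3 -m handwheel '[[[1,0,0,0.03,0,0,0],[1,0,0,0,0,0,0],[1,0,0,0,0,0,0]]]'; python3 -m handwheel '[[[1,0,0,0.03,0,0,0],[1,0,0,0,0,0,0],[1,0,0,0,0,0,0]]]'
```

```text
t: 14.7
ee_pos: [0.494, -0.2242, 0.0157]
eef_rot: [[-0.993, -0.114, 0.001], [-0.114, 0.993, -0.0], [-0.001, -0.001, -1.0]]
force: [-0.0, -0.1, -1.2]
width: 0.633
t: 15.0
ee_pos: [0.4942, -0.2243, 0.0158]
eef_rot: [[-0.993, -0.114, 0.002], [-0.114, 0.993, 0.0], [-0.002, -0.0, -1.0]]
force: [-0.3, -0.1, -0.3]
width: 0.634
```

```bash
python3 -m handwheel '[[[1,0,0,0.06,0,0,0],[1,0,0,0.02,0,0,0],[1,0,0,0,0,0,0]]]'
python3 - <<'E'
from h import *
s,_=grab('wrist','w6');print(s['ee_pos'],s['force'],s['wrist_torque'])
i=cv2.imread('pics/w6.png')[235:325,230:410];cv2.imwrite('pics/c7.png',cv2.resize(i,None,fx=4.4,fy=4.4,interpolation=cv2.INTER_CUBIC))
E
```

```text
t: 15.3
ee_pos: [0.4944, -0.2243, 0.0158]
eef_rot: [[-0.994, -0.114, 0.003], [-0.114, 0.994, 0.002], [-0.003, 0.002, -1.0]]
force: [0.3, -0.1, -0.4]
width: 0.634
[ 0.49439878 -0.22432637  0.01584744] [ 0.29543745 -0.07797076 -0.39352197] [-0.01067807  0.00412634  0.02004324]
```

View pics/c7.png

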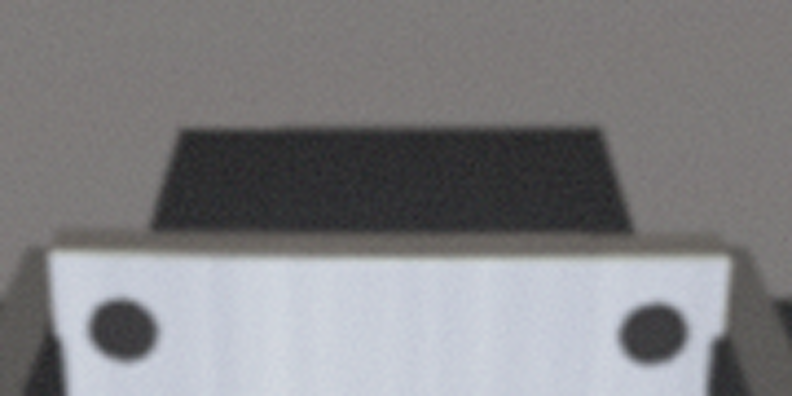

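The lid is seated: the tool no longer goes down at z=0.0158, which puts the underside at about 0.035. The plate spans crop 48..732 and the rim 152..632, so they are centred. I'll release now.

```bash
python3 -m handwheel '[[[1,0,0,0,0,0,0],[1,0,0,0,0,0,0],[0.3,0,0,0,0,0,0],[0.2,0,0,0,0,0,0],[0,0,0,0,0,0,0],[0,0,0,0,0,0,0],[0,0,0,0,0,0,0],[0,0,0,0,0,0,0]]]' 20; python3 -m handwheel '[[[0,0,0,-0.1,0,0,0],[0,0,0,-0.3,0,0,0],[0,0,0,-0.7,0,0,0],[0,0,0,-1,0,0,0],[0,0,0,-1,0,0,0],[0,0,0,-1,0,0,0],[0,0,0,-1,0,0,0],[0,0,0,-1,0,0,0],[0,0,0,0,0,0,0],[0,0,0,0,0,0,0]]]'
python3 - <<'E'
from fit import *
grab('wrist','w7');grab('scene','s7')
for n in('w7','s7'):
    d=load(n);g=d['img'];p0=[.54,-.2185,.112]
    roi=np.zeros(g.shape[:2],np.uint8);cv2.fillConvexPoly(roi,cv2.convexHull(proj(d,box(p0,.142,.075,.035,.04)).astype(np.int32)),1)
    m=((g.min(2)>150)&(roi>0)).astype(np.uint8);m=cv2.morphologyEx(m,cv2.MORPH_CLOSE,np.ones((9,9)));print(n,fit(d,m,p0,.13,.056,.0395,.04))
    c=proj(d,np.array([[.54,-.2185,.04]]))[0];print(c,depthpt(d,*c),*[depthpt(d,*proj(d,np.array([[.54+k*.045,-.2185+k*.005,.04]]))[0]).round(4) for k in(-1,1)])
a=cv2.imread('pics/w7.png');b=cv2.imread('pics/s7.png')[230:410,150:390]
cv2.imwrite('pics/c8.png',np.hstack([cv2.resize(a,(440,330)),cv2.resize(b,(352,330))[:,:,:]]))
E
```

```text
t: 16.15
ee_pos: [0.4944, -0.2244, 0.015]
eef_rot: [[-0.993, -0.114, 0.003], [-0.114, 0.994, 0.001], [-0.003, 0.001, -1.0]]
force: [0.2, 0.2, 1.0]
width: 0.994
t: 17.15
ee_pos: [0.4926, -0.2254, 0.2102]
eef_rot: [[-0.994, -0.111, 0.004], [-0.111, 0.994, 0.002], [-0.004, 0.001, -1.0]]
force: [0.1, 0.1, -0.7]
width: 1.001
w7 (np.float64(0.5406), np.float64(-0.2193), np.float64(5.9), np.float64(13.7), np.uint64(8322))
[318.65518129 262.48077936] [ 0.5401208  -0.21848514  0.03969773] [ 0.4951 -0.2235  0.0395] [ 0.5851 -0.2135  0.0398]
s7 (np.float64(0.5422), np.float64(-0.2173), np.float64(6.43), np.float64(32.8), np.uint64(2882))
[245.83870491 325.799537  ] [ 0.53905519 -0.21805791  0.03797898] [ 0.4942 -0.2232  0.0384] [ 0.5847 -0.2133  0.0392]
```

The picture limit is reached, so the last check is numeric. By the task's dimensions, the connector should stick out 11 mm beyond the lid's +x edge and be centred on it.

Run:
```python
from fit import *
a=np.array([.9938,.1115]);n=np.array([-.1115,.9938])
for nm in('s7','w7','top'):
    if nm=='top': grab('top','t7')
    d=load('t7' if nm=='top' else nm);c=proj(d,np.array([[.57,-.215,.03]]))[0].astype(int)
    r=90 if nm!='top' else 50
    P=np.array([depthpt(d,u,v) for u in range(c[0]-r,c[0]+r) for v in range(max(1,c[1]-r),min(478,c[1]+r)) if d['range_z'][v,u]>0])
    q=P[:,:2]-[.5405,-.2188];al=q@a;pe=q@n
    L=(P[:,2]>.032)&(P[:,2]<.046)&(abs(al)<.08)&(abs(pe)<.04); C=(P[:,2]>.017)&(P[:,2]<.027)&(al>.055)&(al<.09)&(abs(pe)<.03)
    f=lambda x:np.percentile(x,[.5,99.5]).round(4).tolist() if len(x) else None
    print(nm,L.sum(),C.sum(),'lid',f(al[L]),f(pe[L]),'conn',f(al[C]),f(pe[C]))
d=load('s7');print('red',depthpt(d,443,192)[:2],depthpt(load('scene0'),443,192)[:2])
```

```text
s7 2791 243 lid [-0.0644, 0.065] [-0.0265, 0.0296] conn [0.0594, 0.0759] [-0.0175, 0.0202]
w7 7834 0 lid [-0.0606, 0.065] [-0.0281, 0.0274] conn None None
top 1170 61 lid [-0.064, 0.0648] [-0.0288, 0.0278] conn [0.0684, 0.0762] [-0.0175, 0.0194]
red [0.54349165 0.22728755] [0.54376417 0.22684441]
```

```bash
python3 -c "
from bench import manip; print(manip.job_done())"
```

```text
the job is handed in; nothing more can be done
None
```

The lid is on the green unit and the job is handed in, at about 17 s on the robot's clock. No verdict is reported.

**What I did:** I pushed the top plate out until about 34.5 mm stuck out past the front of the rack. I pinched that part by its long edges at 70 N and carried it over. I then lowered it until the tool stopped going down, opened the gripper and backed off to 0.21 m. The dark spare stayed in the rack when the plate was lifted, and the red unit is where it was.

**Last checks:**
- **Height:** the lid lies flat, with its top at about 0.0395–0.040 m in the wrist view.
- **Position:** the lid's centre is about 1 mm from my best estimate of the unit's centre. Their yaw differs by 0–0.5°, depending on the view.
- **Along the unit:** the connector sticks out 11 mm past the lid's end in both the scene and top views, as it should.
- **Across the unit:** the lid and the connector are centred to within about 1.5 mm.

**What disagreed or was missing:**
- The scene camera's outline fit put the green unit 2–4 mm nearer the robot than the wrist and top views did. I went with the wrist and top views, and the connector check backed them.
- The force reading showed nothing clear at touchdown, so I judged contact from the tool no longer going down.
- The viewer's 12-picture limit stopped me viewing the final picture, so the end state was checked by numbers only.

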